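Stack lick discs on the wrapper and hold its enabling paddle

TASK

Make up a pack on the wrapping turntable: set the three off-white lick discs on its round steel plate as one centred stack, the largest at the bottom, then the middle one, the smallest on top. Then press the spring-loaded enabling paddle of the control box down until its top is level with the tops of the two metal cheeks beside it, never all the way to its stop, and finish while still holding it there for the wrapper to run. Leave the other things on the counter where they are.

Things in the scene. Friction and masses are not known exactly. Their poses are not given: they have to be found in the camera images.
- large_disc_center (a point): centre (half-way up) of the large mineral lick disc: a flat, off-white pressed-salt disc, 66 mm across, 20 mm thick, lying flat on the counter at the start; its z axis is the disc's axis
- middle_disc_center (a point): centre (half-way up) of the middle mineral lick disc: a flat, off-white pressed-salt disc, 54 mm across, 20 mm thick, lying flat on the counter at the start; its z axis is the disc's axis
- small_disc_center (a point): centre (half-way up) of the small mineral lick disc: a flat, off-white pressed-salt disc, 42 mm across, 20 mm thick, lying flat on the counter at the start; its z axis is the disc's axis
- plate_top (a point): centre of the upper face of the turntable's round steel plate (110 mm across, face 30 mm above the counter; it stays still throughout), on a round grey housing 150 mm across. An upright film roll 48 mm across on a spindle (top 97 mm above the counter) stands on the same base, 140 mm from the plate's centre along this point's +x axis. Bolted down; it stands left or right of the discs
- level_mark (a point): point midway between the two upright aluminium cheeks of the control box, at the height of their flat tops (50 mm above the counter). The cheeks (80 mm along x, 12 mm thick) stand 78 mm apart (inner faces) along this point's y axis, on a grey box 100 x 130 x 20 mm bolted to the counter. The box stands on the other side of the discs from the turntable
- paddle_top (a point): centre of the upper face of the enabling paddle, a flat rubber-topped steel plate 74 mm along x, 66 mm along y, between the two cheeks; face 60 mm above the counter when not pressed. Moves straight down with the paddle; pressed about its centre it stays level
- paddle (a joint): how far the paddle is pressed down, in m: 0 at rest, 0.010 with its top level with the cheek tops (the enabling position), 0.020 at its bottom stop. Spring: about 3 N to start moving, 0.5 N more per mm (about 8 N at 0.010); it springs back when let go
- brush: bystander: hand brush lying on the counter, about 160 mm long; origin on its underside
- jar: bystander: closed jar, 48 mm across, 55 mm tall; origin at the centre of its foot
- ring: bystander: steel harness ring lying flat, 52 mm across, 8 mm thick; origin at the centre of its underside
- carton: bystander: small closed carton lying flat, 50 x 36 x 22 mm; origin at the centre of its underside
- driver: bystander: screwdriver lying on the counter; origin on its underside
Not all that is in view belongs to the job. Leave any blue look-alike of the part that bears middle_disc_center alone.

How it is judged:
By the outcome, as a careful person would: the job done as asked, in the order asked, and still so for the second after the job is handed in, while the arm keeps its last pose, push and grip.
It also fails if it takes over 72 s, if anything falls off the work surface, if the arm or the gripper's body presses on something with over 40 N, if the wrist force passes 120 N, or if a joint passes its speed limit or range.

ROBOT

A 6-joint arm with a two-finger parallel gripper is mounted at the origin on the work surface. World frame = base frame: x ahead of the robot, y to its left, z up, the work surface at z = 0. Lengths are in m, angles in rad, forces in N, time in s.
With the tool pointing down it reaches from about 0.275 to 1 m from the base axis. Payload 8.4 kg.
Tool frame: the origin (TCP) lies on the centre line of the jaws, within the pads' length; the fingertips stand 17 mm ahead of it and the grasp point (between the pads) lies 2 mm behind it (bot.tcp_to_tips is the y of the fingertips in the tool frame, in m); y points along the fingers, z is the direction in which the jaws open and shut, and the axes are right-handed (so a half turn about y gives the same grasp; the last joint's range is limited). The gripper opens to 85 mm and grips with 20 to 120 N. Pads are 22 mm wide; open, the fingers measure 114 mm over their backs; the gripper's body (76 mm by 85 mm) begins 54 mm behind the grasp point. The pads swing forward as they close: fully open they stand 13 mm farther back than shut.
Start: joints at [-1.22, 0.353, 1.633, -0, 1.155, -0.002], TCP at [0.216, -0.587, 0.22] pointing down, gripper open.
Joint ranges: [-2.63, 2.63], [-0.92, 2.1], [0.06, 2.66], [-1.3, 4.44], [0, 2.69], [-3.02, 3.02]. Speed limits (rad/s): [2.22, 2.22, 2.79, 3.14, 3.14, 3.14].

INTERFACE

Orientations are given as a unit quaternion [x, y, z, w].
In Python, from workcell import bot, hand, kinematics, get_obs, vision, hand_in gives the robot as it stands. The module is installed in compiled form; this text tells all that it offers. Calls block until the motion is done:
- bot.reach(position, orientation): joint-space move of the TCP to a pose.
- bot.servo_line(position, ori=None, velocity=0.15): straight line of the TCP; ori=None keeps the orientation; velocity is the mean speed in m/s.
- bot.goto_joints(angles): joint-space move.
- hand.move_gripper(opening, strength=None): finger opening in m; strength is the grip in N (None keeps the last); returns when the fingers have stopped.
- bot.dwell(seconds).
- kinematics.solve_ik(position, orientation): joint angles nearest the present ones, or None.
- get_obs(): the state.
- vision.read_camera(name): name is "scene" or "top" or "wrist"; returns a dict with "frame" (400x640x3 uint8, red, green, blue), "intrinsics" (3x3 intrinsics, pixels), "view" (4x4, takes a point from world to camera coordinates). Camera axes: x right, y down, z forward; pixel columns grow to the right and rows downward; lengths in m; the calibration is good to about 2 mm. A picture is of the moment at which its call begins. There is no depth.
A pose or a line that the arm cannot do raises bot.IKError and nothing moves.
- hand_in(): hands the job in, once; it reports no verdict.
The state is a dict: "time_s": time; "joint_pos": joint angles; "joint_vel": joint speeds; "joint_efforts": joint torques, N m; "position": TCP position; "orientation": TCP orientation; "wrist_force": force on the tool from outside, world axes, zero at the start; "ft_torque": the same for the moment, N m; "gripper_width": finger opening in m.
Only numpy, scipy, OpenCV 4.12 (cv2) and the standard library are available. Lean on these libraries where they do the work, as an engineer would, in place of code of your own. Each camera call takes 0.05 s, during which the arm holds its last target. There are 200 camera calls.

## Working session

There is one attempt and no reset: what is moved stays moved. The work goes in short steps, each a Python script; the robot and the scene stay as the last script left them, time stands still between calls to the robot, and variables do not carry over. Pictures are saved under pics/ and viewed, about 8 in all and at most 12, crops included, and the job is handed in when it is done.

```bash
mkdir -p pics; python3 - <<'E'
from workcell import bot, hand, kinematics, get_obs, vision
import cv2, numpy as np
o=get_obs(); print(o["time_s"],o["position"],o["orientation"],o["wrist_force"],o["gripper_width"],bot.tcp_to_tips)
for n in ("top","scene"):
    c=vision.read_camera(n); cv2.imwrite(f"pics/{n}0.png",c["frame"][:,:,::-1]); print(n,c["intrinsics"].tolist(),np.round(c["view"],4).tolist())
E
```

```text
0.0 [ 0.21577405 -0.58601588  0.2192458 ] [-0.12419661  0.69664653 -0.69561679  0.12400038] [ 0.57009763 -0.02538349 -0.33604869] 0.08516676367895014 0.017
top [[405.7216501049126, 0.0, 318.5163602580824], [0.0, 405.7216501049126, 202.2624517814511], [0.0, 0.0, 1.0]] [[0.0116, -0.9999, -0.0056, 0.0007], [-0.9931, -0.0108, -0.1166, 0.5449], [0.1165, 0.0069, -0.9932, 0.9955], [0.0, 0.0, 0.0, 1.0]]
scene [[464.67684267113077, 0.0, 324.2365813399349], [0.0, 464.67684267113077, 196.18603558436004], [0.0, 0.0, 1.0]] [[0.533, 0.8461, -0.009, -0.2922], [0.6305, -0.4042, -0.6627, -0.3052], [-0.5643, 0.3475, -0.7489, 1.3459], [0.0, 0.0, 0.0, 1.0]]
```

View pics/top0.png

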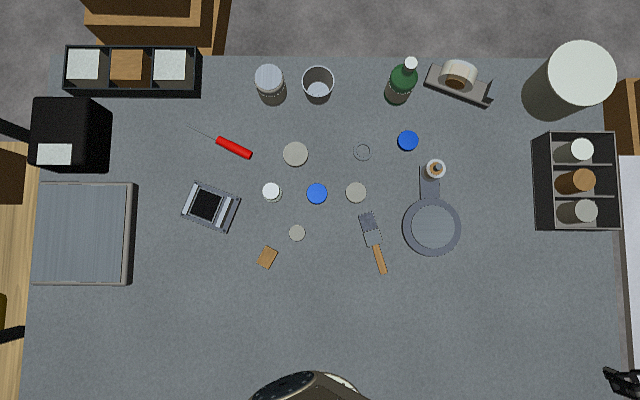

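View pics/scene0.png

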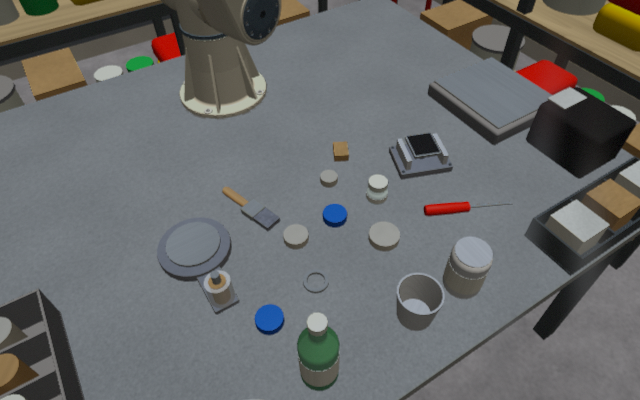

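The top view shows the large disc at (295,154), the middle at (356,192) and the small at (297,233). The plate is at (432,226) with the roll at (435,169), the paddle box is at (210,206), and the jar is at (272,191). The two blue discs are decoys. Next I'll turn these into positions with contours.

```bash
cat > h.py <<'E'
from workcell import bot, hand, kinematics, get_obs, vision, hand_in
import cv2, numpy as np
from scipy.spatial.transform import Rotation as R
def ray(c,px,z):
    Rm,t=c["view"][:3,:3],c["view"][:3,3]
    o=-Rm.T@t; d=Rm.T@np.linalg.solve(c["intrinsics"],[px[0],px[1],1.])
    return (o+d*(z-o[2])/d[2])
def proj(c,p):
    q=c["intrinsics"]@(c["view"][:3,:3]@np.asarray(p,float)+c["view"][:3,3]); return q[:2]/q[2]
def down(a):
    """tool y down, jaw direction (tool z) at angle a in the xy plane"""
    z=np.array([np.cos(a),np.sin(a),0]); y=np.array([0,0,-1.]); x=np.cross(y,z)
    return R.from_matrix(np.c_[x,y,z]).as_quat()
def blobs(mask,amin):
    cs,_=cv2.findContours(mask.astype(np.uint8),cv2.RETR_EXTERNAL,cv2.CHAIN_APPROX_NONE)
    return [k for k in cs if cv2.contourArea(k)>amin]
E
python3 - <<'E'
from h import *
c={n:vision.read_camera(n) for n in("top","wrist")}
t=c["top"]; f=t["frame"]
cv2.imwrite("pics/wrist0.png",c["wrist"]["frame"][:,:,::-1])
cv2.imwrite("pics/topzoom.png",cv2.resize(f[120:280,160:480,::-1],None,fx=2.5,fy=2.5,interpolation=cv2.INTER_CUBIC))
for n,p in dict(L=(295,154),M=(356,192),S=(297,233),plate=(432,226),roll=(435,169),pad=(208,205),jar=(272,191)).items():
    print(n,f[p[1],p[0]],ray(t,p,dict(plate=.03,roll=.097,pad=.06,jar=.055).get(n,.02)).round(3))
hsv=cv2.cvtColor(f,cv2.COLOR_RGB2HSV).astype(int)
m=(f.min(2)>125)&(hsv[...,1]>8)&(hsv[...,0]<60); m[:120]=0;m[280:]=0;m[:,:160]=0;m[:,480:]=0
for k in blobs(m,40):
    (x,y),r=cv2.minEnclosingCircle(k); print((round(x,1),round(y,1)),round(r,1),cv2.contourArea(k),ray(t,(x,y),.02).round(4))
o=get_obs(); Rt=R.from_quat(o["orientation"]).as_matrix(); w=c["wrist"]; V=w["view"]
print("cam in tool",(Rt.T@(-V[:3,:3].T@V[:3,3]-o["position"])).round(3),"fwd",(Rt.T@V[2,:3]).round(3)); print(w["intrinsics"][0,0])
E
```

```text
L [155 159 154] [0.672 0.069 0.02 ]
M [157 162 158] [ 0.574 -0.089  0.02 ]
S [156 158 148] [0.467 0.061 0.02 ]
plate [120 128 137] [ 0.488 -0.279  0.03 ]
roll [35 35 36] [ 0.62  -0.271  0.097]
pad [10  9  6] [0.532 0.279 0.06 ]
jar [205 212 213] [0.569 0.123 0.055]
(296.5, 232.5) 7.9 156.0 [0.4683 0.062  0.02  ]
(355.4, 191.9) 10.1 280.0 [ 0.5742 -0.0874  0.02  ]
(295.0, 153.3) 12.3 413.0 [0.6736 0.0696 0.02  ]
cam in tool [-0.08  -0.153  0.001] fwd [ 0.312  0.95  -0.001]
279.93189137706196
```

View pics/topzoom.png

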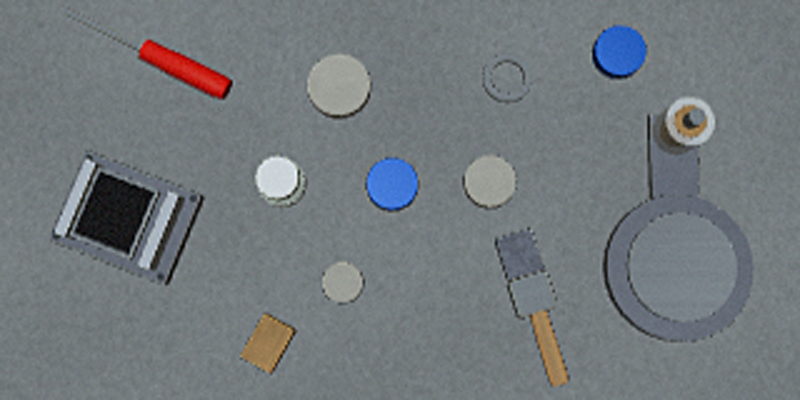

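```bash
python3 - <<'E'
from h import *
import pickle
out={}
def snap(n,p,a):
    bot.reach(p,down(a)); o=get_obs(); print(n,o["time_s"],o["position"].round(4),np.abs(o["joint_vel"]).max().round(3))
    out[n]=vision.read_camera("wrist")
snap("plate",[.488,-.275,.20],np.arctan2(-.275,.488))
snap("M",[.574,-.088,.14],np.radians(-45))
snap("S",[.468,.062,.14],np.arctan2(.062,.468))
snap("box",[.53,.277,.2],np.arctan2(.277,.53))
snap("L",[.673,.07,.14],np.arctan2(.07,.673))
pickle.dump(out,open("w.pkl","wb"))
fs=[cv2.resize(out[n]["frame"][:,:,::-1],(400,250),interpolation=cv2.INTER_AREA) for n in("plate","box","L","M")]
cv2.imwrite("pics/mont.png",np.vstack([np.hstack(fs[:2]),np.hstack(fs[2:])]))
E
```

```text
plate 1.7333 [ 0.4877 -0.2759  0.2001] 0.008
M 2.65 [ 0.574  -0.089   0.1402] 0.019
S 3.4583 [0.4692 0.0612 0.1407] 0.015
box 4.4333 [0.5297 0.2755 0.1992] 0.016
L 5.4917 [0.6726 0.0707 0.1403] 0.021
```

View pics/mont.png

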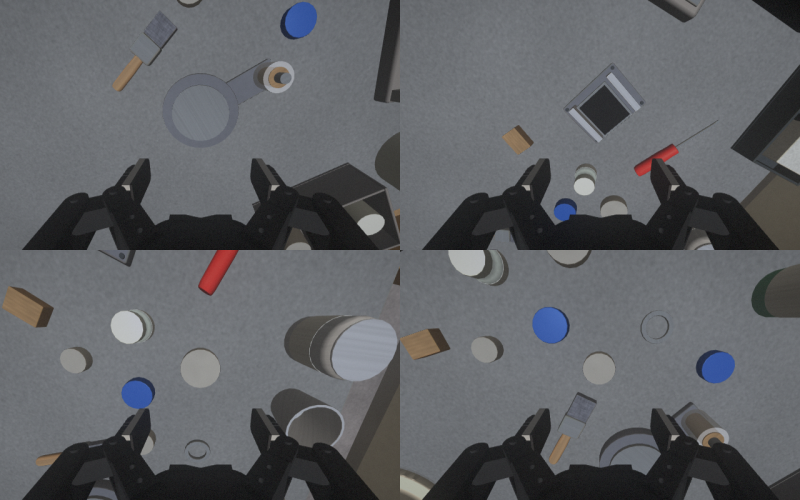

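The wrist views show every target clear of the jaws. In full-resolution pixels, the plate is near (322,179), the paddle near (325,175), the large disc near (320,189) and the middle disc near (318,189). I'll measure these now.

```bash
cat > meas.py <<'E'
from h import *
import pickle
w=pickle.load(open("w.pkl","rb")); t=vision.read_camera("top")
def flood(c,seed,tol):
    f=cv2.medianBlur(np.ascontiguousarray(c["frame"]),5); m=np.zeros((402,642),np.uint8)
    cv2.floodFill(f,m,tuple(int(round(v)) for v in seed),0,(tol,)*3,(tol,)*3,4|cv2.FLOODFILL_MASK_ONLY|cv2.FLOODFILL_FIXED_RANGE|(255<<8))
    m=cv2.morphologyEx(m[1:-1,1:-1],cv2.MORPH_OPEN,np.ones((3,3)))
    k=max(blobs(m,5),key=cv2.contourArea); return cv2.convexHull(k)
def disc(c,seed,z,tol=15):
    k=flood(c,seed,tol); P=np.array([ray(c,p,z)[:2] for p in k[:,0]])
    A=np.c_[2*P,np.ones(len(P))]; s=np.linalg.lstsq(A,(P**2).sum(1),rcond=None)[0]
    return s[:2].round(4),round(2000*np.sqrt(s[2]+s[:2]@s[:2]),1)
if __name__=="__main__":
    for n,p,z in (("L",(.6736,.0696),.02),("M",(.5742,-.0874),.02),("S",(.4683,.062),.02),("plate",(.488,-.279),.03)):
        print(n,"wrist",disc(w[n],proj(w[n],[*p,z]),z,11 if n=="plate" else 20),"top",disc(t,proj(t,[*p,z]),z,8 if n=="plate" else 20))
    for nm,c in(("wrist",w["box"]),("top",t)):
        f=c["frame"]; u=proj(c,[.532,.279,.06]); print(nm,u.round(1))
        for z,m in ((.06,f.max(2)<35),(.05,f.min(2)>150)):
            for k in blobs(m,40):
                q=k[:,0].mean(0)
                if np.linalg.norm(q-u)<70:
                    P=np.array([ray(c,p,z)[:2] for p in k[:,0]],np.float32)*1000; r=cv2.minAreaRect(P); print(z,np.round(r[0],1),np.round(r[1],1),round(r[2],1))
E
python3 meas.py
```

```text
L wrist (array([0.6724, 0.0706]), np.float64(64.0)) top (array([0.5764, 0.121 ]), np.float64(260.8))
M wrist (array([ 0.5732, -0.0876]), np.float64(51.9)) top (array([ 0.5745, -0.088 ]), np.float64(51.0))
S wrist (array([0.4673, 0.0625]), np.float64(40.1)) top (array([0.3518, 0.1532]), np.float64(547.4))
plate wrist (array([ 0.4862, -0.2801]), np.float64(108.7)) top (array([ 0.4872, -0.2813]), np.float64(107.2))
wrist [324.3 183.8]
0.05 [515.5 244.9] [10.9 78.1] 69.4
0.05 [546.9 328.8] [11.  78.8] 69.4
top [208.  204.9]
0.06 [533.5 285.9] [56.9 63.5] 69.6
0.05 [548.2 328.2] [10.6 77.8] 68.9
```

```bash
cat >> h.py <<'E'
def st(n):
    o=get_obs(); print(n,round(o["time_s"],2),o["position"].round(4),"F",o["wrist_force"].round(1),"w",round(o["gripper_width"],4))
ang=lambda p:np.arctan2(p[1],p[0])
ZG=.021
def pick(p,a,opening,lift=.14):
    hand.move_gripper(opening,30)
    bot.servo_line([*p,.08],down(a),.25); bot.servo_line([*p,ZG],None,.1); bot.dwell(.2); st("at")
    hand.move_gripper(0.0,30); bot.dwell(.2); st("gripped")
    bot.servo_line([*p,lift],None,.2); bot.dwell(.1); st("lifted")
E
python3 - <<'E'
from h import *
p=(.6724,.0706); pick(p,ang(p),.085)
cv2.imwrite("pics/gripL.png",vision.read_camera("wrist")["frame"][150:,120:520,::-1])
E
```

```text
at 7.14 [0.673  0.0707 0.0218] F [-0.3 -0.3 -0.7] w 0.0848
gripped 8.11 [0.6724 0.0706 0.021 ] F [ 0.2  0.3 -0.2] w -0.0001
lifted 8.95 [0.6712 0.0705 0.1381] F [ 0.1 -0.2 -0.1] w -0.0002
```

View pics/gripL.png

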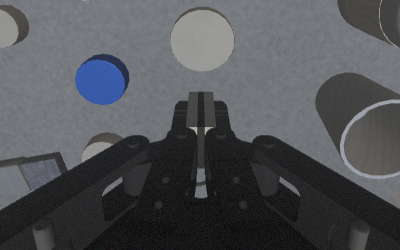

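The jaws closed to 0 and the disc stayed on the counter, so the grasp was too high because the tips retract when open. I'll check the disc hasn't moved, then retry lower and close in steps.

```bash
python3 - <<'E'
from h import *
import pickle
from meas import disc
w=vision.read_camera("wrist"); p,d=disc(w,proj(w,[.6724,.0706,.02]),.02,20); print(p,d)
assert 60<d<68
hand.move_gripper(.085,30)
bot.servo_line([*p,.06],None,.2); bot.servo_line([*p,.013],None,.08); bot.dwell(.2); st("at")
for o in (.075,.070): hand.move_gripper(o,30); st(o)
f=vision.read_camera("wrist")["frame"]; cv2.imwrite("pics/g2.png",f[150:,120:520,::-1])
hand.move_gripper(.06,40); bot.dwell(.2); st("grip")
E
```

```text
[0.6724 0.0704] 64.0
at 11.37 [0.6729 0.0705 0.0136] F [-0.8 -0.1  0.2] w 0.085
0.075 11.63 [0.6725 0.0704 0.0132] F [ 0.6 -0.1 -1. ] w 0.0751
0.07 11.86 [0.6724 0.0704 0.013 ] F [0.2 0.5 0.3] w 0.0706
grip 12.38 [0.6724 0.0704 0.013 ] F [ 0.3  0.3 -0.2] w 0.06
```

View pics/g2.png

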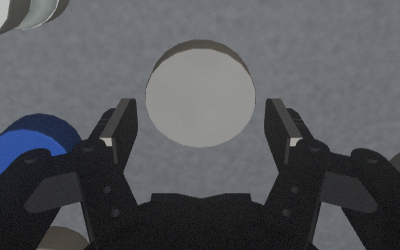

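The pads were shut to 60 mm and the disc was never touched. In the image the pad tips sit about 20 mm above the disc top, so the fingertips are further back than stated. I'll feel downward in small steps with the jaws just wider than the disc.

```bash
python3 - <<'E'
from h import *
p=(.6724,.0704)
print(vision.read_camera("wrist")["intrinsics"][:2,2])
hand.move_gripper(.075,30)
z=.013
while z>-.016:
    z-=.003; bot.servo_line([*p,z],None,.06); bot.dwell(.05); o=get_obs(); f=o["wrist_force"][2]
    print(round(z,3),o["position"][2].round(4),f.round(1))
    if f>4: break
cv2.imwrite("pics/g3.png",vision.read_camera("wrist")["frame"][150:,120:520,::-1])
E
```

```text
[320.50540453 200.62720852]
0.01 0.0098 0.4
0.007 0.0069 -0.3
0.004 0.0038 -0.2
0.001 0.0009 0.3
-0.002 -0.0021 -0.5
-0.005 -0.0052 -1.3
-0.008 -0.0082 0.2
-0.011 -0.0111 -0.6
-0.014 -0.0141 -0.8
-0.017 -0.0171 0.6
```

View pics/g3.png

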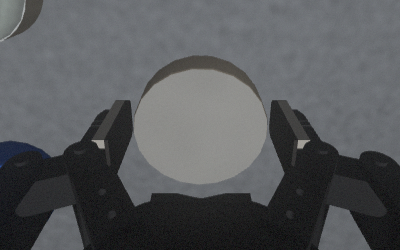

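```bash
python3 - <<'E'
from h import *
p=(.6724,.0704)
z=-.017
while z>-.031:
    z-=.002; bot.servo_line([*p,z],None,.05); bot.dwell(.05); o=get_obs(); f=o["wrist_force"][2]
    print(round(z,3),o["position"][2].round(4),f.round(1))
    if f>4: break
z+=.006; bot.servo_line([*p,z],None,.05)
hand.move_gripper(.055,40); bot.dwell(.2); st("grip")
E
```

```text
-0.019 -0.0191 -0.3
-0.021 -0.0205 4.4
grip 17.09 [ 0.6725  0.0704 -0.0147] F [-1.4  0.2  5.2] w 0.0648
```

Contact with the counter came at TCP z = -0.021. The disc is now gripped: width 0.065 at z = -0.015. Effective tip offset is therefore about 30 mm behind the stated one. Next I'll place the large disc using force feedback.

```bash
cat >> h.py <<'E'
PL=np.array([.4862,-.2801]); AP=ang(PL)
def place(z0,opening,aj=AP):
    """z0: expected TCP height at contact"""
    bot.reach([*PL,z0+.09],down(aj)); bot.servo_line([*PL,z0+.02],None,.15); bot.servo_line([*PL,z0+.003],None,.06); bot.dwell(.1)
    b=get_obs()["wrist_force"][2]; st("over"); z=z0+.003
    while z>z0-.005:
        z-=.001; bot.servo_line([*PL,z],None,.04); bot.dwell(.05); f=get_obs()["wrist_force"][2]-b
        if f>3: break
    st(f"contact {z:.4f}")
    hand.move_gripper(opening,40); bot.dwell(.1); st("open")
    bot.servo_line([*PL,z0+.09],None,.2)
E
python3 - <<'E'
from h import *
p=(.6724,.0704)
bot.servo_line([*p,.03],None,.1); bot.dwell(.2); st("lift"); assert get_obs()["gripper_width"]>.06
bot.servo_line([*p,.11],None,.25)
place(.0155,.08); st("done")
cv2.imwrite("pics/placeL.png",vision.read_camera("wrist")["frame"][60:,120:520,::-1])
from meas import disc
w=vision.read_camera("wrist")
print(disc(w,proj(w,[*PL,.05]),.05,20))
t=vision.read_camera("top"); print(disc(t,proj(t,[*PL,.05]),.05,20))
E
```

```text
lift 17.89 [0.6719 0.0703 0.0293] F [ 0.9  1.2 -1.9] w 0.0647
over 20.98 [ 0.4862 -0.2802  0.0186] F [ 0.5 -0.1 -1.3] w 0.0646
contact 0.0145 22.18 [ 0.4863 -0.2802  0.0152] F [-3.4  1.8  8.5] w 0.0648
open 22.59 [ 0.4862 -0.2801  0.0144] F [-0.4 -0.2  0. ] w 0.0799
done 23.2 [ 0.4858 -0.2799  0.105 ] F [-0.1  0.3 -0.7] w 0.0803
(array([ 0.4871, -0.2802]), np.float64(64.0))
(array([ 0.4911, -0.2766]), np.float64(55.9))
```

View pics/placeL.png

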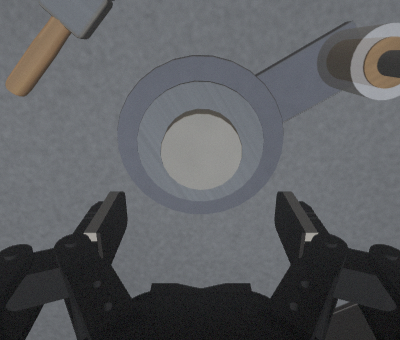

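The large disc is on the plate, centred within about 1 mm by the wrist view. Next are the middle and small discs, with checks in between.

```bash
cat > pp.py <<'E'
from h import *
from meas import disc
def pp(p,a,d,zg,ztop):
    bot.reach([*p,.10],down(a)); bot.dwell(.1)
    w=vision.read_camera("wrist"); q,dd=disc(w,proj(w,[*p,.02]),.02,20); print("seen",q,dd)
    if abs(dd-1000*d)<4 and np.linalg.norm(q-p)<.006: p=q
    hand.move_gripper(d+.013,40)
    bot.servo_line([*p,.03],None,.2); bot.servo_line([*p,zg],None,.08); bot.dwell(.1); st("at")
    hand.move_gripper(d-.012,40); bot.dwell(.15); st("grip"); assert get_obs()["gripper_width"]>d-.006
    bot.servo_line([*p,.03],None,.12); bot.servo_line([*p,.14],None,.25); st("lift"); assert get_obs()["gripper_width"]>d-.006
    place(ztop+zg,d+.013)
    w=vision.read_camera("wrist"); r=disc(w,proj(w,[*PL,ztop+.02]),ztop+.02,20); print("placed",r); return r
E
python3 - <<'E'
from pp import *
r=pp((.5732,-.0876),np.radians(-45),.054,-.008,.05)
assert np.linalg.norm(r[0]-PL)<.004
r=pp((.4673,.0625),ang((.4673,.0625)),.042,-.005,.07)
cv2.imwrite("pics/stack.png",vision.read_camera("wrist")["frame"][60:,120:520,::-1])
E
```

```text
seen [ 0.5732 -0.0875] 52.0
at 25.97 [ 0.5735 -0.0875 -0.0078] F [0.6 0.2 0.5] w 0.0672
grip 26.39 [ 0.5736 -0.0875 -0.0073] F [-1.   0.2  5.8] w 0.0524
lift 27.45 [ 0.5725 -0.0874  0.1389] F [ 0.1  0.7 -1.3] w 0.0528
over 29.46 [ 0.4863 -0.2802  0.0451] F [ 0.2 -0.4 -0.5] w 0.0523
contact 0.0420 30.36 [ 0.4863 -0.2801  0.0427] F [-2.3  1.3  9.2] w 0.0523
open 30.75 [ 0.4862 -0.2801  0.0419] F [ 0.4  0.8 -0.3] w 0.0669
placed (array([ 0.4895, -0.2757]), np.float64(60.6))Traceback (most recent call last):
  File "<stdin>", line 3, in <module>
AssertionError
```

```bash
ls pics
```

```text
g2.png
g3.png
gripL.png
mont.png
placeL.png
scene0.png
top0.png
topzoom.png
wrist0.png
```

```bash
python3 - <<'E'
from pp import *
w=vision.read_camera("wrist"); u=proj(w,[*PL,.07])
for t in (4,6,8,10,12): print(t,disc(w,u,.07,t))
x,y=u.astype(int); f=w["frame"][y-80:y+80,x-100:x+100,::-1]
cv2.imwrite("pics/stack1.png",cv2.resize(cv2.convertScaleAbs(f,alpha=1.3),None,fx=3,fy=3)); print(u)
E
```

```text
4 (array([ 0.4898, -0.2758]), np.float64(59.9))
6 (array([ 0.4899, -0.2758]), np.float64(59.9))
8 (array([ 0.4897, -0.2758]), np.float64(60.1))
10 (array([ 0.4897, -0.2758]), np.float64(60.1))
12 (array([ 0.4898, -0.2759]), np.float64(60.2))
[321.09483154 211.4631866 ]
```

View pics/stack1.png

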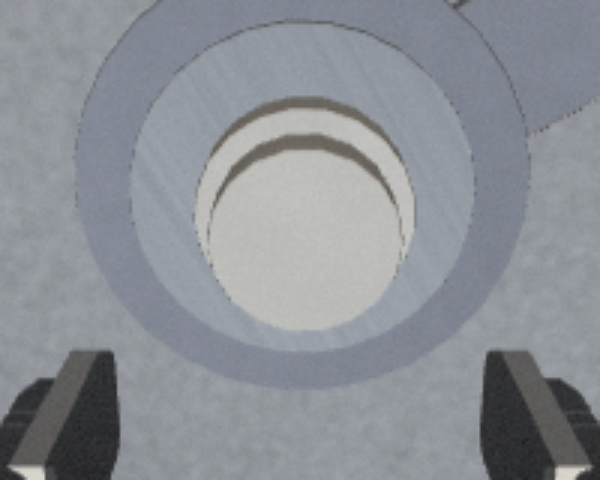

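The middle disc's top face is centred at (305,239) in the crop, about 1.4 mm from the plate axis. My flood fill had leaked onto the lower disc's rim, so the assertion failed on a bad reading. On to the small disc.

```bash
python3 - <<'E'
from pp import *
r=pp((.4673,.0625),ang((.4673,.0625)),.042,-.004,.07)
w=vision.read_camera("wrist"); u=proj(w,[*PL,.09]); x,y=u.astype(int); f=w["frame"][y-80:y+80,x-100:x+100,::-1]
cv2.imwrite("pics/stack2.png",cv2.resize(cv2.convertScaleAbs(f,alpha=1.3),None,fx=3,fy=3)); print(u)
E
```

```text
seen [0.4672 0.0625] 40.1
at 34.45 [ 0.4676  0.0626 -0.0035] F [ 0.5  0.1 -0.2] w 0.0551
grip 34.89 [ 0.4676  0.0626 -0.0032] F [-1.  -0.1  7.2] w 0.0402
lift 35.92 [0.4667 0.0624 0.1393] F [ 0.7  0.7 -0.9] w 0.0405
over 38.36 [ 0.4863 -0.2802  0.0691] F [-0.3 -0.5  0.2] w 0.04
contact 0.0660 39.26 [ 0.4862 -0.2801  0.0668] F [-2.7  1.4  9.4] w 0.0401
open 39.66 [ 0.4862 -0.2801  0.0659] F [ 0.1 -0.1 -0.3] w 0.0552
placed (array([ 0.4924, -0.271 ]), np.float64(56.0))
[320.80057754 209.65970812]
```

View pics/stack2.png

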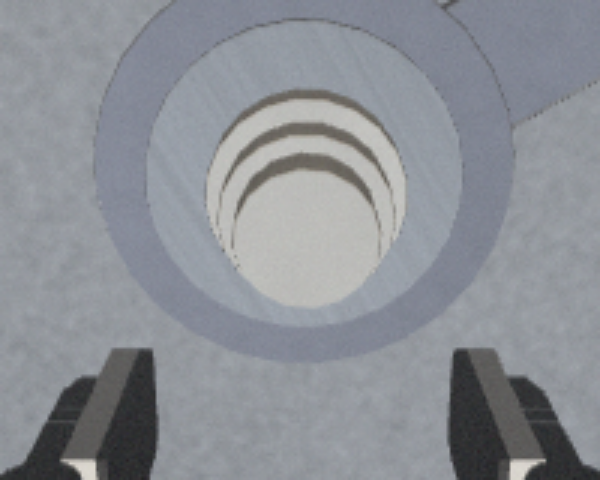

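The stack is concentric: the small disc's face is at (306,238) in the crop, within about 1.5 mm of the axis, with even rims. Now the paddle: fingers shut, feel for contact, then press down 10 mm from it.

```bash
cat > pf.py <<'E'
from h import *
B=(.5315,.2868)
def rd(n=6):
    F=[];Z=[]
    for _ in range(n): bot.dwell(.02); o=get_obs(); F.append(o["wrist_force"][2]); Z.append(o["position"][2])
    return np.mean(Z),np.mean(F)
def to(z): bot.servo_line([*B,z],None,.03); bot.dwell(.05); return rd()
E
python3 - <<'E'
from pf import *
bot.servo_line([*PL,.2],None,.3)
bot.reach([*B,.15],down(ang(B))); hand.move_gripper(0,40)
bot.servo_line([*B,.08],None,.2); bot.servo_line([*B,.072],None,.05); bot.dwell(.2)
b=rd(10)[1]; st("above"); print("bias",b)
z=.072
while z>.05:
    z-=.001; zz,f=to(z); print(round(z,4),zz.round(5),round(f-b,2))
    if f-b>2.5: break
st("touch")
cv2.imwrite("pics/pad.png",cv2.resize(vision.read_camera("scene")["frame"][110:190,370:470,::-1],None,fx=6,fy=6,interpolation=cv2.INTER_CUBIC))
E
```

```text
above 44.45 [0.5316 0.2868 0.0722] F [ 0.6  0.6 -0.5] w 0.0003
bias -0.2257841475271325
0.071 0.07094 0.17
0.07 0.06997 0.38
0.069 0.06898 0.06
0.068 0.06799 0.26
0.067 0.06698 0.13
0.066 0.06597 0.33
0.065 0.06498 0.3
0.064 0.06399 0.24
0.063 0.06299 0.48
0.062 0.06198 0.29
0.061 0.06098 0.42
0.06 0.05998 0.73
0.059 0.05899 0.35
0.058 0.05799 0.7
0.057 0.05699 0.16
0.056 0.05598 0.19
0.055 0.05498 0.21
0.054 0.05398 -0.05
0.053 0.05298 -0.07
0.052 0.05199 0.4
0.051 0.05098 0.25
0.05 0.04998 0.01
touch 53.25 [0.5315 0.2868 0.05  ] F [-0.8 -0.4 -0.7] w -0.0002
```

View pics/pad.png

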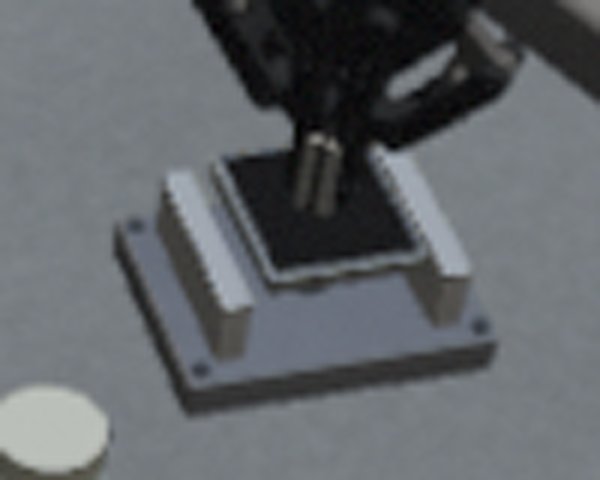

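No contact yet at 0.050, and the tips hang just above the paddle in the scene view at crop (318,210). 53 s are gone, so I'll use quicker steps and refine at contact.

```bash
python3 - <<'E'
from pf import *
b=.0
def q(z): bot.servo_line([*B,z],None,.05); return rd(4)
z=.05
while z>.03:
    z-=.001; zz,f=q(z); print(round(z,4),zz.round(5),round(f-b,2))
    if f-b>2: break
else: raise SystemExit("none")
z+=.001; print("back",q(z)); 
for i in range(5):
    z-=.0003; zz,f=q(z); print(round(z,4),zz.round(5),round(f-b,2))
    if f-b>2: break
st("touch")
E
```

```text
0.049 0.04894 -0.18
0.048 0.04814 2.33
back (np.float64(0.048894271874300524), np.float64(0.5754727415927495))
0.0487 0.04873 1.86
0.0484 0.0484 2.95
touch 54.88 [0.5314 0.2868 0.0484] F [-0.1  0.1  3.4] w 0.0001
```

Contact is at TCP z ≈ 0.0486, so the level position is about 0.0386. I'll press there and check force and image.

```bash
python3 - <<'E'
from pf import *
for z in (.0445,.0410,.0386):
    bot.servo_line([*B,z],None,.03); bot.dwell(.1); print(rd(8))
st("pressed")
f=vision.read_camera("scene"); cv2.imwrite("pics/pad2.png",cv2.resize(f["frame"][110:190,370:470,::-1],None,fx=6,fy=6,interpolation=cv2.INTER_CUBIC))
E
```

```text
(np.float64(0.04461866969924085), np.float64(4.46836772284557))
(np.float64(0.04124403107146338), np.float64(6.231116474450623))
(np.float64(0.03894937342031743), np.float64(7.174919183523781))
pressed 56.38 [0.5317 0.2869 0.039 ] F [-2.1 -0.1  7.7] w 0.0002
```

View pics/pad2.png

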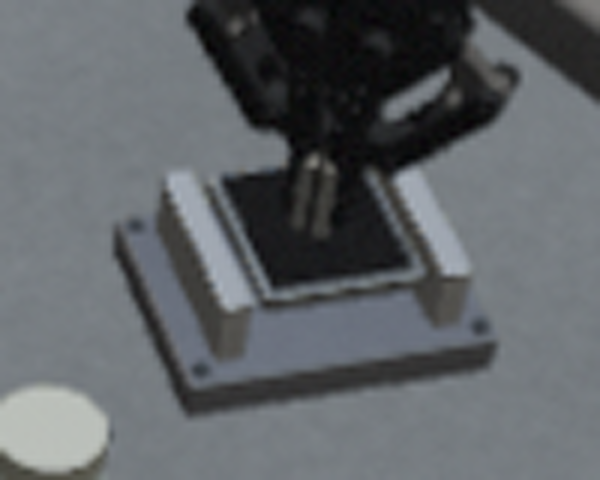

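The paddle face now looks nearly level with the cheek tops. Readings put it at about 9.2 mm (7.2 to 7.7 N), so I'll press slightly deeper, check and hand in.

```bash
python3 - <<'E'
from pf import *
bot.servo_line([*B,.0380],None,.03); bot.dwell(.4); z,f=rd(15); print(z,f)
if abs(z-.0383)>.0003: bot.servo_line([*B,.0380+(.0383-z)],None,.03); bot.dwell(.4); z,f=rd(15); print(z,f)
st("final")
assert 6.5<f<9.5
hand_in()
E
```

```text
0.03839205592432823 7.611008426155611
final 57.33 [0.5317 0.2869 0.0384] F [-1.5 -0.4  8.4] w -0.0001
the job is handed in; nothing more can be done
```

The three discs are stacked on the turntable plate, largest at the bottom. The arm is holding the paddle pressed to about 10 mm, and the job was handed in at about 57 s.

**Stack:** In the last wrist pictures the middle and small discs each sit about 1.5 mm or less from the plate's axis. The large disc measured about 1 mm off. My automatic position check failed for the middle and small discs because the colour fill ran onto the disc below. I judged those two by eye from the picture instead.

**Paddle:** First touch was at TCP z ≈ 0.0485 m, and the arm finished at 0.0384 m, a travel of about 10.1 mm. The held force averaged 7.6 N (8.4 N in the final reading), against about 8 N expected. The average alone would suggest about 9.2 mm, so the two checks disagree by about 1 mm. The last picture, taken about 0.6 mm before the final position, looked near level, and the press never neared the stop.

**Fingertip offset:** The fingertips were well short of where the task text puts them. With the jaws open to 75 mm they touched the counter only at TCP z = −0.021 m. My first two grasps of the large disc therefore closed above it without touching or moving it. After that I set heights by feel.

I saw no sign that any bystander moved, but took no final overview picture to confirm it.

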